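# Find the socket that fits the pressure vessel's nut and draw it tight

## Task

The pressure vessel held in the blue clamp stand still has its brass closure nut slack. Find out by trying which of the three sockets in the black rack fits that nut (too small will not go on, too large slips round it) and stand those that do not fit back in the rack; push the fitting one fully home on the nut, turn the nut clockwise with it (not with the fingers) until it comes up tight, and finish still gripping that socket, upright and fully seated on the nut. Do not knock over or shift the flask or the carton.

Things in the scene. Friction and masses are not known exactly. Their poses are not given: they have to be found in the camera images.
- socket_red: Socket with a red band: steel cylinder 42 mm wide and tall, then a 21 mm neck, then a dark hexagonal drive head, 26 mm across flats, 52 to 105 mm up: grip it there. About 0.24 kg; the three are alike outside. Origin on its axis in the underside, z up. One flat of the head faces the socket's x axis, the others follow every 60 degrees.
- socket_blue: Socket with a blue band: steel cylinder 42 mm wide and tall, then a 21 mm neck, then a dark hexagonal drive head, 26 mm across flats, 52 to 105 mm up: grip it there. About 0.24 kg; the three are alike outside. Origin on its axis in the underside, z up. One flat of the head faces the socket's x axis, the others follow every 60 degrees.
- socket_yellow: Socket with a yellow band: steel cylinder 42 mm wide and tall, then a 21 mm neck, then a dark hexagonal drive head, 26 mm across flats, 52 to 105 mm up: grip it there. About 0.24 kg; the three are alike outside. Origin on its axis in the underside, z up. One flat of the head faces the socket's x axis, the others follow every 60 degrees.
- socket_red_mouth (a point): Centre of the mouth of the red-banded socket, in its underside (= its origin), axes as the socket's. Hexagonal bore 22 mm deep, flared 0.8 mm at the mouth, its flats parallel to the drive head's. The bores are about 21, 25 and 30 mm across flats; which socket has which is not told and not seen from outside.
- socket_blue_mouth (a point): Centre of the mouth of the blue-banded socket, in its underside (= its origin), axes as the socket's. Hexagonal bore 22 mm deep, flared 0.8 mm at the mouth, its flats parallel to the drive head's. The bores are about 21, 25 and 30 mm across flats; which socket has which is not told and not seen from outside.
- socket_yellow_mouth (a point): Centre of the mouth of the yellow-banded socket, in its underside (= its origin), axes as the socket's. Hexagonal bore 22 mm deep, flared 0.8 mm at the mouth, its flats parallel to the drive head's. The bores are about 21, 25 and 30 mm across flats; which socket has which is not told and not seen from outside.
- vessel_a: Steel pressure vessel, fixed: round, 70 mm in diameter, 92 mm high, with a raised boss 47 mm across on top on which a brass hex nut sits in the centre. Origin at the centre of its underside. Of the three vessels, work on the one whose origin lies on clamp_stand's; the others stand behind it.
- nut_a (a joint): Turn of the brass closure nut on vessel_a, rad: 0 = tight (stop), positive = slackened (anticlockwise from above); starts at 0.45 to 0.75. It stays where it is left and takes about 0.15 N m to turn, rising sharply at the stop.
- nut_a_top (a point): Centre of the top of the nut on vessel_a, 108 mm above the table, z up; turns with the nut. Nut 16 mm high, top 4 mm tapered in by 1.2 mm; a flat faces this x axis, others every 60 degrees. The nuts are about 20, 24 and 29 mm across flats, order not told. A fitting socket has 1.2 mm clearance (5 degrees of play either way) and is home when its underside rests on the boss, 16 mm below this point.
- vessel_b: Steel pressure vessel, fixed: round, 70 mm in diameter, 92 mm high, with a raised boss 47 mm across on top on which a brass hex nut sits in the centre. Origin at the centre of its underside. Of the three vessels, work on the one whose origin lies on clamp_stand's; the others stand behind it.
- nut_b (a joint): Turn of the brass closure nut on vessel_b, rad: 0 = tight (stop), positive = slackened (anticlockwise from above); starts at 0.45 to 0.75. It stays where it is left and takes about 0.15 N m to turn, rising sharply at the stop.
- nut_b_top (a point): Centre of the top of the nut on vessel_b, 108 mm above the table, z up; turns with the nut. Nut 16 mm high, top 4 mm tapered in by 1.2 mm; a flat faces this x axis, others every 60 degrees. The nuts are about 20, 24 and 29 mm across flats, order not told. A fitting socket has 1.2 mm clearance (5 degrees of play either way) and is home when its underside rests on the boss, 16 mm below this point.
- vessel_c: Steel pressure vessel, fixed: round, 70 mm in diameter, 92 mm high, with a raised boss 47 mm across on top on which a brass hex nut sits in the centre. Origin at the centre of its underside. Of the three vessels, work on the one whose origin lies on clamp_stand's; the others stand behind it.
- nut_c (a joint): Turn of the brass closure nut on vessel_c, rad: 0 = tight (stop), positive = slackened (anticlockwise from above); starts at 0.45 to 0.75. It stays where it is left and takes about 0.15 N m to turn, rising sharply at the stop.
- nut_c_top (a point): Centre of the top of the nut on vessel_c, 108 mm above the table, z up; turns with the nut. Nut 16 mm high, top 4 mm tapered in by 1.2 mm; a flat faces this x axis, others every 60 degrees. The nuts are about 20, 24 and 29 mm across flats, order not told. A fitting socket has 1.2 mm clearance (5 degrees of play either way) and is home when its underside rests on the boss, 16 mm below this point.
- clamp_stand: Blue clamp stand, fixed: base plate 130 x 120 x 12 mm with a collar 86 mm in diameter and 44 mm high that holds one vessel; a small pinch screw stands out on its -x side. Origin at the centre of the underside, on the vessel's axis.
- socket_rack: Black socket rack, fixed: block 76 mm (x) by 248 mm (y) over its aluminium end plates, 30 mm high. Origin at the centre of the underside. Three round pockets 50 mm in diameter and 20 mm deep, their floor 8 mm above the table, at y = -78, 0 and +78 mm on its y axis; each holds one socket upright, mouth down.
- flask: Bystander: glass conical flask, 79 mm in diameter, 137 mm tall, standing loose; origin at the centre of its underside.
- wipes_carton: Bystander: beige carton 77 x 114 x 58 mm, loose; origin at the centre of its underside.
Not all that is in view belongs to the job. What is shaped like the socket_yellow but green or turquoise is not meant. What is shaped like the vessel_b but green or turquoise is not meant.

How it is judged (in metres and radians):
On the way, in this order (a step that is already met when the one before it is completed fails the run):
1. a socket is held fully down over the nut of the clamped vessel, the nut still slack (((horizontal distance between socket_yellow_mouth and clamp_stand below 0.003 m and z of socket_yellow_mouth in the frame of clamp_stand below 0.0945 m and angle between socket_yellow's own z axis and vertical below 0.06 rad and contact force between the fingers and socket_yellow above 2 N) or (horizontal distance between socket_blue_mouth and clamp_stand below 0.003 m and z of socket_blue_mouth in the frame of clamp_stand below 0.0945 m and angle between socket_blue's own z axis and vertical below 0.06 rad and contact force between the fingers and socket_blue above 2 N) or (horizontal distance between socket_red_mouth and clamp_stand below 0.003 m and z of socket_red_mouth in the frame of clamp_stand below 0.0945 m and angle between socket_red's own z axis and vertical below 0.06 rad and contact force between the fingers and socket_red above 2 N)) and ((horizontal distance between vessel_a and clamp_stand below 0.02 m and value of joint nut_a above 0.2 rad) or (horizontal distance between vessel_b and clamp_stand below 0.02 m and value of joint nut_b above 0.2 rad) or (horizontal distance between vessel_c and clamp_stand below 0.02 m and value of joint nut_c above 0.2 rad))), for 0.2 s.
2. the nut has been turned tight by the socket seated on it (only the fitting one can) (((horizontal distance between socket_yellow_mouth and clamp_stand below 0.003 m and z of socket_yellow_mouth in the frame of clamp_stand below 0.0945 m and angle between socket_yellow's own z axis and vertical below 0.06 rad and contact force between the fingers and socket_yellow above 2 N) or (horizontal distance between socket_blue_mouth and clamp_stand below 0.003 m and z of socket_blue_mouth in the frame of clamp_stand below 0.0945 m and angle between socket_blue's own z axis and vertical below 0.06 rad and contact force between the fingers and socket_blue above 2 N) or (horizontal distance between socket_red_mouth and clamp_stand below 0.003 m and z of socket_red_mouth in the frame of clamp_stand below 0.0945 m and angle between socket_red's own z axis and vertical below 0.06 rad and contact force between the fingers and socket_red above 2 N)) and ((horizontal distance between vessel_a and clamp_stand below 0.02 m and value of joint nut_a below 0.1 rad) or (horizontal distance between vessel_b and clamp_stand below 0.02 m and value of joint nut_b below 0.1 rad) or (horizontal distance between vessel_c and clamp_stand below 0.02 m and value of joint nut_c below 0.1 rad))), for 0.2 s.
At the end, for the whole second after the job is handed in: The fitting socket is gripped, upright, on the clamped vessel's nut: within 3 mm of its axis, 0.06 rad of upright, underside 13.5 mm or more below the nut's top; the nut within 0.10 rad of tight; the other two sockets upright in the rack's pockets (((horizontal distance between socket_yellow_mouth and clamp_stand below 0.003 m and z of socket_yellow_mouth in the frame of clamp_stand below 0.0945 m and angle between socket_yellow's own z axis and vertical below 0.06 rad and contact force between the fingers and socket_yellow above 2 N and z of socket_blue in the frame of socket_rack between 0.004 and 0.0125 m and x of socket_blue in the frame of socket_rack between -0.006 and 0.006 m and y of socket_blue in the frame of socket_rack between -0.086 and 0.086 m and angle between each of socket_blue, socket_red's own z axis and vertical below 0.12 rad and z of socket_red in the frame of socket_rack between 0.004 and 0.0125 m and x of socket_red in the frame of socket_rack between -0.006 and 0.006 m and y of socket_red in the frame of socket_rack between -0.086 and 0.086 m) or (horizontal distance between socket_blue_mouth and clamp_stand below 0.003 m and z of socket_blue_mouth in the frame of clamp_stand below 0.0945 m and angle between socket_blue's own z axis and vertical below 0.06 rad and contact force between the fingers and socket_blue above 2 N and z of socket_yellow in the frame of socket_rack between 0.004 and 0.0125 m and x of socket_yellow in the frame of socket_rack between -0.006 and 0.006 m and y of socket_yellow in the frame of socket_rack between -0.086 and 0.086 m and angle between each of socket_yellow, socket_red's own z axis and vertical below 0.12 rad and z of socket_red in the frame of socket_rack between 0.004 and 0.0125 m and x of socket_red in the frame of socket_rack between -0.006 and 0.006 m and y of socket_red in the frame of socket_rack between -0.086 and 0.086 m) or (horizontal distance between socket_red_mouth and clamp_stand below 0.003 m and z of socket_red_mouth in the frame of clamp_stand below 0.0945 m and angle between socket_red's own z axis and vertical below 0.06 rad and contact force between the fingers and socket_red above 2 N and z of socket_yellow in the frame of socket_rack between 0.004 and 0.0125 m and x of socket_yellow in the frame of socket_rack between -0.006 and 0.006 m and y of socket_yellow in the frame of socket_rack between -0.086 and 0.086 m and angle between each of socket_yellow, socket_blue's own z axis and vertical below 0.12 rad and z of socket_blue in the frame of socket_rack between 0.004 and 0.0125 m and x of socket_blue in the frame of socket_rack between -0.006 and 0.006 m and y of socket_blue in the frame of socket_rack between -0.086 and 0.086 m)) and ((horizontal distance between vessel_a and clamp_stand below 0.02 m and value of joint nut_a below 0.1 rad) or (horizontal distance between vessel_b and clamp_stand below 0.02 m and value of joint nut_b below 0.1 rad) or (horizontal distance between vessel_c and clamp_stand below 0.02 m and value of joint nut_c below 0.1 rad))); the arm keeps its last pose, push and grip.
It fails at once if the flask is knocked more than 25 mm from its place or tipped over (distance of flask from where it was at the start of the episode above 0.025 m or angle between flask's own z axis and vertical above 0.3 rad).
It fails at once if the carton is knocked more than 25 mm from its place or tipped over (distance of wipes_carton from where it was at the start of the episode above 0.025 m or angle between wipes_carton's own z axis and vertical above 0.3 rad).
It fails at once if the fingers themselves take hold of a vessel or its nut (contact force between the fingers and vessel_a above 5 N or contact force between the fingers and vessel_b above 5 N or contact force between the fingers and vessel_c above 5 N).
It also fails if it takes over 72 s, if anything falls off the work surface, if the arm or the gripper's body presses on something with over 40 N, if the wrist force passes 120 N, or if a joint passes its speed limit or range.

## Robot

A 6-joint arm with a two-finger parallel gripper is mounted at the origin on a cart in front of the work surface, level with it; the furniture and walls round the work are solid. World frame = base frame: x ahead of the robot, y to its left, z up, the work surface at z = 0. Lengths are in mm, angles in rad, forces in N, time in s.
With the tool pointing down it reaches from about 350 to 875 mm from the base axis. Payload 4.2 kg.
Tool frame: the origin (TCP) lies at the very end of the fingers, on their centre line; the grasp point (between the pads) lies 19 mm behind it; z points along the fingers, y is the line along which they close (so a half turn about z gives the same grasp; the last joint's range is limited). The gripper opens to 85 mm and grips with 20 to 120 N. Pads are 22 mm wide; open, the fingers measure 114 mm over their backs; the gripper's body (76 mm by 85 mm) begins 54 mm behind the grasp point. The pads swing forward as they close: fully open they stand 13 mm farther back than shut.
Start: joints at [-1.036, 0.385, 0.008, 0, -1.194, -0.259], TCP at [170.214, -601.354, 231.312] pointing down, gripper open.
Joint ranges: [-3.14, 3.14], [-1.21, 2.06], [-1.07, 1.41], [-3.16, 2.05], [-2.99, -0.16], [-3.1, 3.1]. Speed limits (rad/s): [2.79, 2.79, 3.14, 3.14, 3.14, 3.14].

## Interface

Orientations are given as a unit quaternion [x, y, z, w].
In Python, from bench import read_state, get_image, camera_model, job_done gives the robot as it stands.
- The arm moves only by the shell command python3 -m handwheel 'ROWS'. ROWS is JSON, a list of rows, each a list of 7 numbers: the shift along the tool's x, y, z in m, then the turn, a rotation vector about the tool's x, y, z in rad, then the gripper's target within -1 to 1 (fully open at 1, half-way at 0, shut at -1). In form: [[dx, dy, dz, wx, wy, wz, jaw], ...]. A call has 1 to 10 rows; each row is the pose to reach, as a shift and turn from the pose commanded when the call began, along the tool's axes at that moment; what a row does not reach only later rows make up. A row lasts 1/8 s, in which the tool goes at most 62.5 mm and 10.7 degrees, less where a joint would pass 70% of its speed; a pose out of reach is approached as far as the arm can. A call with a gripper value outside its range is refused whole. The fingers move at their own pace and stop on an object; the grip force is fixed at half the most. Time passes only in rows, so rows that repeat a pose let the fingers close. It gives the time, the measured TCP pose, the force, the opening and the grip force at its end, in the units of the state.
- read_state(): the state, without advancing time (a new reading comes with each control period).
- get_image(name): name is "scene" or "top" or "wrist"; returns (picture, depth): 420x560x3 uint8, blue, green, red; 420x560 float32, mm along the optical axis (not along the pixel's ray), 0 where there is no reading.
- camera_model(name): a dict with "K" (3x3 intrinsics, pixels), "rvec" (rotation vector, rad) and "tvec" (3), from world to camera coordinates, as OpenCV has them; the wrist camera has in their place "hand_eye" (4x4, takes a point from camera to tool coordinates, whose origin is the TCP and whose axes are the flange's). Camera axes: x right, y down, z forward; pixel columns grow to the right and rows downward; lengths in mm; the calibration is good to about 2 mm. The wrist camera is an equidistant fisheye: a pixel r from the principal point sees the ray r / f radians off the axis. A picture is of the moment at which its call begins: read the wrist's pose just before it. camera_model takes no time and is no camera call.
- job_done(): hands the job in; it is judged then, once.
The state is a dict: "clock": time; "joints": joint angles; "joint_vel": joint speeds; "joint_efforts": joint torques, N m; "position": TCP position; "ee_rot": TCP orientation; "contact_force": force on the tool from outside, world axes, zero at the start; "wrist_torque": the same for the moment, N m; "gripper_width": finger opening in mm; "grasp_force": force on a finger pad.
Only numpy, scipy, OpenCV 4.12 (cv2) and the standard library are available. Lean on these libraries where they do the work, as an engineer would, in place of code of your own. Each camera call takes 0.05 s, during which the arm holds its last target. There are 200 camera calls.

## Working session

There is one attempt and no reset: what is moved stays moved. The work goes in short steps, Python scripts to look and compute and a shell command to move; the robot and the scene stay as the last step left them, time stands still between calls to the robot, and variables do not carry over. Pictures are saved under pics/ and viewed, at most 10 in all, crops included, and the job is handed in when it is done.

```bash
mkdir -p pics; ls; cat > h.py <<'E'
import numpy as np, cv2
from scipy.spatial.transform import Rotation as R
from bench import read_state,get_image,camera_model
def world(name,u,v,depth=None,z=None):
    m=camera_model(name);K=np.array(m['K']);Rm=cv2.Rodrigues(np.array(m['rvec'],float))[0];t=np.array(m['tvec'],float).ravel()
    d=np.linalg.inv(K)@np.array([u,v,1.0]);c=-Rm.T@t;r=Rm.T@d
    if z is not None: return c+r*(z-c[2])/r[2]
    return c+r*depth
E
python3 - <<'E'
from h import *
for n in ('scene','top'):
    p,d=get_image(n);np.save(n+'.npy',d);cv2.imwrite(f'pics/{n}0.png',p)
    m=camera_model(n);print(n,m)
print(read_state());print(camera_model('wrist'))
E
```

```text
pics
scene {'K': array([[449.89050155,   0.        , 280.96932536],
       [  0.        , 449.89050155, 210.69818734],
       [  0.        ,   0.        ,   1.        ]]), 'rvec': array([ 0.57236638, -2.53424891,  1.37129975]), 'tvec': array([504.85081353, 206.91169494, 984.53921994])}
top {'K': array([[513.88090404,   0.        , 280.69812284],
       [  0.        , 513.88090404, 207.39957476],
       [  0.        ,   0.        ,   1.        ]]), 'rvec': array([ 2.15221486, -2.12176313,  0.17076849]), 'tvec': array([   6.37999139,  573.92445968, 1477.93015531])}
{'clock': 0.1, 'joints': array([-1.03640659e+00,  3.85493646e-01,  6.78475685e-03, -4.24029958e-04,
       -1.19396709e+00, -2.58631473e-01]), 'joint_vel': array([-0.0011731 , -0.00175746,  0.00378107,  0.00213025,  0.00032485,
       -0.00010626]), 'joint_efforts': array([-3.79436096e-04, -3.93319094e+01,  1.88929760e+01,  4.19793740e+00,
       -2.55421452e-03,  5.96507846e-06]), 'position': array([ 170.07460292, -600.89486874,  230.33285093]), 'ee_rot': array([-1.37365162e-01,  9.90520010e-01,  9.43017743e-04, -1.81187152e-04]), 'contact_force': array([-0.10613475,  0.05524972, -0.50839108]), 'wrist_torque': array([-0.00146478,  0.02586826,  0.00714736]), 'grasp_force': 0.0, 'gripper_width': 85.05479896271532}
{'K': array([[325.1922621 ,   0.        , 283.75474191],
       [  0.        , 325.1922621 , 204.43095953],
       [  0.        ,   0.        ,   1.        ]]), 'hand_eye': array([[-4.93454129e-04, -9.60970557e-01, -2.76650220e-01,
         6.94392528e+01],
       [ 9.99999534e-01, -2.44772744e-04, -9.33433193e-04,
        -2.17733542e-01],
       [ 8.29285382e-04, -2.76650552e-01,  9.60970231e-01,
        -1.42620772e+02],
       [ 0.00000000e+00,  0.00000000e+00,  0.00000000e+00,
         1.00000000e+00]])}
```

View pics/scene0.png

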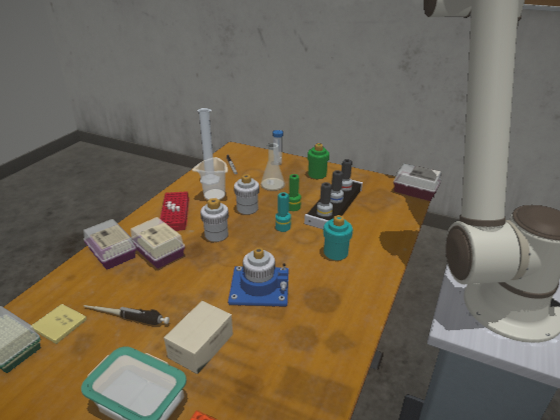

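View pics/top0.png

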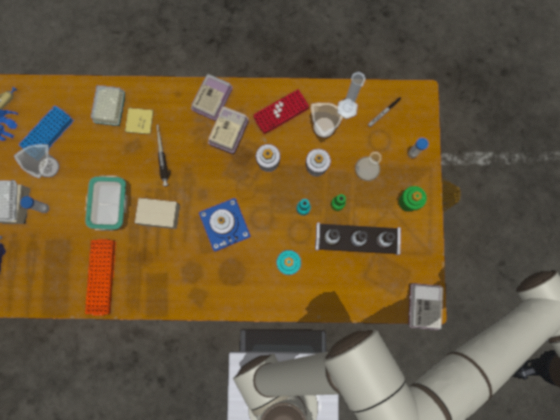

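Scene: the clamped vessel is at (259,265) and the rack with three black-headed sockets is around (337,195). In the top view the clamp is at (222,222), the rack at (358,238), the flask at (368,168) and the carton at (156,213).
Things that could be confused with the target, in top pixels:
- **Sockets:** turquoise (304,206) and green (339,201) are rejected. The three in the rack are at (332,236), (358,238) and (386,239).
- **Vessels:** grey (268,156), grey (318,160), turquoise (289,262) and green (414,198) are rejected. I choose the one in the blue stand at (222,222).

```bash
python3 - <<'E'
from h import *
p=cv2.imread('pics/top0.png');q=cv2.imread('pics/scene0.png')
a=cv2.resize(p[195:265,190:250],None,fx=6,fy=6,interpolation=cv2.INTER_CUBIC)[:420]
b=cv2.resize(p[215:265,308:408],None,fx=4,fy=4,interpolation=cv2.INTER_CUBIC)
c=cv2.resize(q[150:230,295:375],None,fx=4,fy=4,interpolation=cv2.INTER_CUBIC)[:220]
out=np.zeros((420,780,3),np.uint8);out[:420,:360]=a;out[:200,370:770]=b;out[200:420,370:690]=c
cv2.imwrite('pics/crop0.png',out)
for n,u,v,z in [('s1',332,236,113),('s2',358,238,113),('s3',386,239,113),('nut',222,221,108),('flask',368,168,0),('carton',156,213,58),('turqsock',304,206,105),('grsock',339,201,105),('turqves',289,262,108)]: print(n,world('top',u,v,z=z).round(0))
E
```

```text
s1 [ 484. -131.  113.]
s2 [ 479. -204.  113.]
s3 [ 477. -282.  113.]
nut [522. 180. 108.]
flask [ 709. -254.    0.]
carton [550. 381.  58.]
turqsock [569. -52. 105.]
grsock [ 585. -152.  105.]
turqves [409. -11. 108.]
```

View pics/crop0.png

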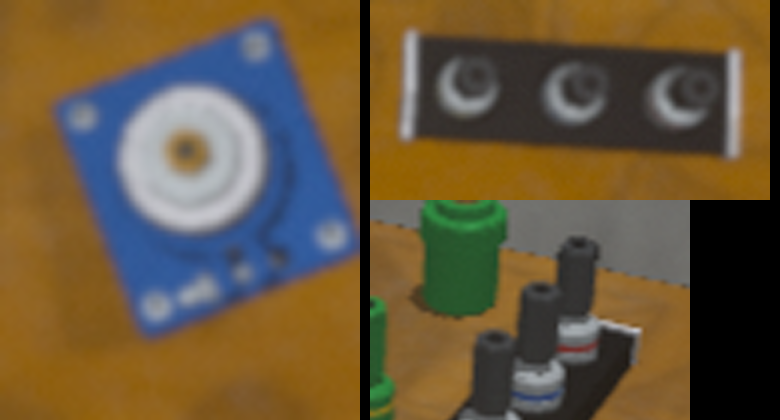

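The crop confirms a brass nut on a light grey vessel in the blue stand, and black-headed sockets with red (far) and blue (middle) bands; the nearest should be yellow. Next I move over the rack with the wrist camera.

```bash
cat >> h.py <<'E'
def toolT():
    s=read_state();T=np.eye(4);T[:3,:3]=R.from_quat(s['ee_rot']).as_matrix();T[:3,3]=s['position'];return T
def wray(T,u,v):
    m=camera_model('wrist');K=np.array(m['K']);H=T@np.array(m['hand_eye'])
    x,y=u-K[0,2],v-K[1,2];r=np.hypot(x,y)+1e-9;th=r/K[0,0]
    d=np.array([np.sin(th)*x/r,np.sin(th)*y/r,np.cos(th)]);return H[:3,3],H[:3,:3]@d
def wworld(T,u,v,z):
    c,d=wray(T,u,v);return c+d*(z-c[2])/d[2]
def wpix(T,P):
    m=camera_model('wrist');K=np.array(m['K']);H=T@np.array(m['hand_eye'])
    q=(np.linalg.inv(H)@np.append(P,1))[:3];th=np.arctan2(np.hypot(q[0],q[1]),q[2]);k=K[0,0]*th/np.hypot(q[0],q[1])
    return np.array([K[0,2]+k*q[0],K[1,2]+k*q[1]])
def ortho(T,p,cx,cy,z,half,n):
    "orthorectified patch at height z; up in image = +x, left = +y"
    xs=np.linspace(cx+half,cx-half,n);ys=np.linspace(cy+half,cy-half,n)
    M=np.array([[wpix(T,np.array([x,y,z])) for y in ys] for x in xs],np.float32)
    return cv2.remap(p,M[...,0],M[...,1],cv2.INTER_CUBIC)
E
python3 -m handwheel '[[-0.406,0.297,0,0,0,0.276,1],[-0.406,0.297,0,0,0,0.276,1],[-0.406,0.297,0,0,0,0.276,1],[-0.406,0.297,0,0,0,0.276,1],[-0.406,0.297,0,0,0,0.276,1],[-0.406,0.297,0,0,0,0.276,1],[-0.406,0.297,0,0,0,0.276,1],[-0.406,0.297,0,0,0,0.276,1],[-0.406,0.297,0,0,0,0.276,1],[-0.406,0.297,0,0,0,0.276,1]]'
python3 - <<'E'
from h import *
T=toolT();p,d=get_image('wrist');cv2.imwrite('pics/w1.png',p);np.savez('w1.npz',T=T,d=d);print(T.round(3))
out=np.zeros((560,780,3),np.uint8)
out[:280,:373]=cv2.resize(p,(373,280))
for i,(x,y) in enumerate([(484,-131),(479,-204),(477,-282)]):
    out[300:560,i*260:(i+1)*260]=ortho(T,p,x,y,113,32.5,260)
cv2.imwrite('pics/w1c.png',out)
E
```

```text
clock: 1.35
position: [479.8, -204.6, 230.8]
ee_rot: [-0.0, 1.0, 0.0, -0.001]
contact_force: [-1.3, -0.2, -0.4]
gripper_width: 85.6
grasp_force: 0.0
[[-1.00000e+00 -1.00000e-03 -1.00000e-03  4.79778e+02]
 [-1.00000e-03  1.00000e+00  0.00000e+00 -2.04600e+02]
 [ 1.00000e-03  0.00000e+00 -1.00000e+00  2.30808e+02]
 [ 0.00000e+00  0.00000e+00  0.00000e+00  1.00000e+00]]Traceback (most recent call last):
  File "<stdin>", line 6, in <module>
  File "h.py", line 24, in ortho
    M=np.array([[wpix(T,np.array([x,y,z])) for y in ys] for x in xs],np.float32)
                 ~~~~^^^^^^^^^^^^^^^^^^^^^
  File "h.py", line 18, in wpix
    m=camera_model('wrist');K=np.array(m['K']);H=T@np.array(m['hand_eye'])
ValueError: time passes only in moves, steps and waits
```

Too many camera_model calls; I'll cache it and vectorise.

```bash
sed -i 's/^from bench.*/from bench import read_state,get_image\nimport bench,functools\ncamera_model=functools.lru_cache(None)(bench.camera_model)/' h.py
cat > t.py <<'E'
from h import *
T=np.load('w1.npz')['T'];p=cv2.imread('pics/w1.png')
out=np.zeros((560,780,3),np.uint8)
out[:280,:373]=cv2.resize(p,(373,280))
for i,(x,y) in enumerate([(484,-131),(479,-204),(477,-282)]):
    out[300:560,i*260:(i+1)*260]=ortho(T,p,x,y,113,32.5,260)
cv2.imwrite('pics/w1c.png',out)
E
python3 t.py
```

```text
(no output)
```

View pics/w1c.png

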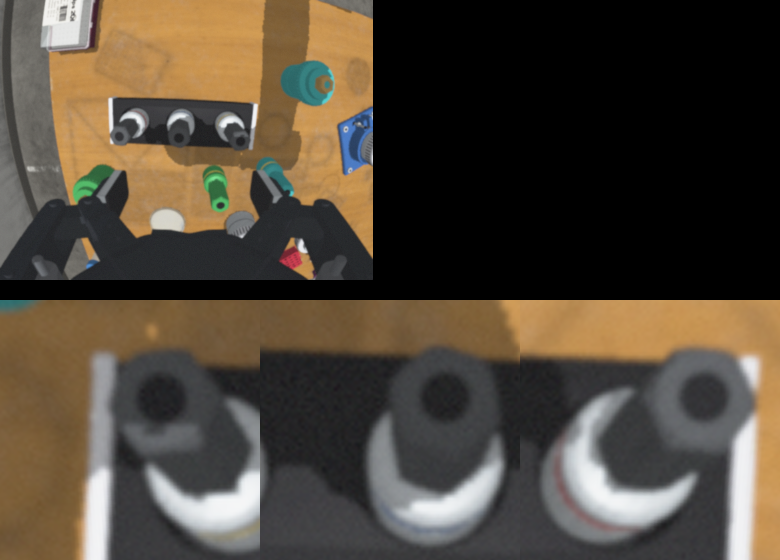

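The wrist view shows three hex heads; in the 113 mm rectified crops their tops sit at (160,397), (442,397) and (702,397). That gives yellow (492,-138.5), blue (487,-217) and red (485,-295), with 78 mm spacing, which matches. I now move to the nut.

```bash

python3 -m handwheel '[[-0.042,0.385,0,0,0,0,1],[-0.042,0.385,0,0,0,0,1],[-0.042,0.385,0,0,0,0,1],[-0.042,0.385,0,0,0,0,1],[-0.042,0.385,0.03,0,0,0,1],[-0.042,0.385,0.065,0,0,0,1],[-0.042,0.385,0.065,0,0,0,1],[-0.042,0.385,0.065,0,0,0,1],[-0.042,0.385,0.065,0,0,0,1]]'
python3 - <<'E'
from h import *
T=toolT();p,d=get_image('wrist');cv2.imwrite('pics/w2.png',p);np.savez('w2.npz',T=T,d=d);print(T.round(3),read_state()['joints'])
out=np.zeros((600,800,3),np.uint8)
out[:360,:360]=ortho(T,p,522,180,108,20,360)
out[:300,400:800]=cv2.resize(p,(400,300))
T1=np.load('w1.npz')['T'];p1=cv2.imread('pics/w1.png')
for i,(x,y) in enumerate([(492,-138.5),(487,-217),(485,-295)]):
    o=ortho(T1,p1,x,y,113,20,230);out[365:595,i*260:i*260+230]=np.clip((o.astype(float)-20)*3,0,255)
cv2.imwrite('pics/w2c.png',out)
E
```

```text
clock: 2.52
position: [522.5, 178.6, 167.0]
ee_rot: [0.001, 1.0, 0.0, 0.0]
contact_force: [0.3, 0.3, 0.2]
gripper_width: 85.4
grasp_force: 0.0
[[-1.00000e+00  2.00000e-03  1.00000e-03  5.22527e+02]
 [ 2.00000e-03  1.00000e+00  0.00000e+00  1.78550e+02]
 [-1.00000e-03  0.00000e+00 -1.00000e+00  1.67034e+02]
 [ 0.00000e+00  0.00000e+00  0.00000e+00  1.00000e+00]] [ 6.22945268e-01  3.17038814e-01 -2.66320255e-01  4.14239484e-04
 -9.86019424e-01 -2.19614880e+00]
```

View pics/w2c.png

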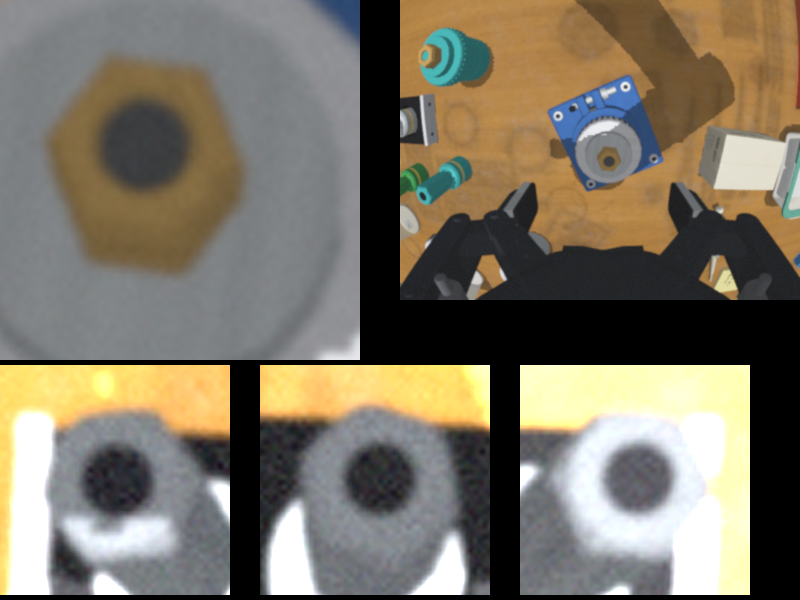

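The nut crop shows hex corners at (110,58), (208,68), (243,160), (185,272), (88,260) and (48,150) with the hole at (144,144). It is about 20 mm across flats. Yellow and red heads have flats at about 0° mod 60 and blue at about 30°. I'll fit the nut silhouette numerically.

```bash
cat > fit.py <<'E'
from h import *
from scipy.optimize import minimize
T=np.load('w2.npz')['T'];p=cv2.imread('pics/w2.png')
o=ortho(T,p,524,182,108,20,480);s=12.
hsv=cv2.cvtColor(o,cv2.COLOR_BGR2HSV);m=((hsv[...,1]>70)&(hsv[...,0]<30)).astype(np.uint8)
n,l,st,ce=cv2.connectedComponentsWithStats(m);k=1+np.argmax(st[1:,4]);m=(l==k).astype(np.uint8)
c=max(cv2.findContours(m,0,1)[0],key=cv2.contourArea);M=np.zeros_like(m);cv2.drawContours(M,[c],-1,1,-1)
C=wray(T,0,0)[0]
def hull(q):
    x,y,a,w=q;P=[]
    for z,f in((108,w-1.2*2),(104,w),(92,w)):
        t=a+np.pi/6+np.arange(6)*np.pi/3;X=np.c_[x+f/3**.5*np.cos(t),y+f/3**.5*np.sin(t),np.full(6,z)]
        X=C+(X-C)*((108-C[2])/(X[:,2]-C[2]))[:,None];P.append(X)
    P=np.vstack(P);return cv2.convexHull(np.c_[(182+20-P[:,1])*s,(524+20-P[:,0])*s].astype(np.float32))
def cost(q):
    A=np.zeros_like(M);cv2.fillPoly(A,[np.round(hull(q)*16).astype(np.int32)],1,shift=4);return np.sum(A!=M)/M.sum()
best=min((minimize(cost,[526,184,a,w],method='Nelder-Mead',options=dict(initial_simplex=[[526,184,a,w],[528,184,a,w],[526,186,a,w],[526,184,a+.15,w],[526,184,a,w+1.5]])) for a in(-.2,0) for w in(20,24)),key=lambda r:r.fun)
print(best.x,np.degrees(best.x[2]),best.fun,M.sum())
for n_,u,v,z in[('nut',221.2,220,108),('y',335.5,233.75,113)]:print(n_,world('top',u,v,z=z))
E
python3 fit.py
```

```text
[ 5.26611220e+02  1.84075976e+02 -1.35030480e-01  1.90387201e+01] -7.736676583614966 0.007555926854172468 53865
nut [525.20031738 182.43139517 108.        ]
y [ 490.11244237 -140.70713766  113.        ]
```

Nut at (526.6,184.1,108), flats at -7.7° mod 60, about 20 mm across flats. The top camera agrees to within 2 mm on the same offset for both targets. Next: above yellow, tool y at 120°.

```bash

python3 -m handwheel '[[0.03,-0.317,0,0,0,-0.524,1],[0.03,-0.317,0,0,0,-0.524,1],[0.03,-0.317,0,0,0,-0.524,1],[0.03,-0.317,0,0,0,-0.524,1],[0.03,-0.317,0,0,0,-0.524,1],[0.03,-0.317,0,0,0,-0.524,1],[0.03,-0.317,0.02,0,0,-0.524,1],[0.03,-0.317,0.02,0,0,-0.524,1],[0.03,-0.317,0.02,0,0,-0.524,1]]'
python3 - <<'E'
from h import *
T=toolT();p,d=get_image('wrist');cv2.imwrite('pics/w3.png',p);np.savez('w3.npz',T=T,d=d);print(T.round(3))
out=np.zeros((400,800,3),np.uint8);o=ortho(T,p,492,-139,113,20,400)
out[:,:400]=np.clip((o.astype(float)-20)*2.5,0,255);out[:300,400:]=cv2.resize(p,(400,300));cv2.imwrite('pics/w3c.png',out)
E
```

```text
clock: 3.7
position: [492.5, -136.9, 147.3]
ee_rot: [-0.259, 0.966, -0.0, 0.001]
contact_force: [-0.0, 0.0, 1.0]
gripper_width: 85.4
grasp_force: 0.0
[[-8.66000e-01 -5.01000e-01  2.00000e-03  4.92519e+02]
 [-5.01000e-01  8.66000e-01 -0.00000e+00 -1.36929e+02]
 [-1.00000e-03 -1.00000e-03 -1.00000e+00  1.47316e+02]
 [ 0.00000e+00  0.00000e+00  0.00000e+00  1.00000e+00]]
```

View pics/w3c.png

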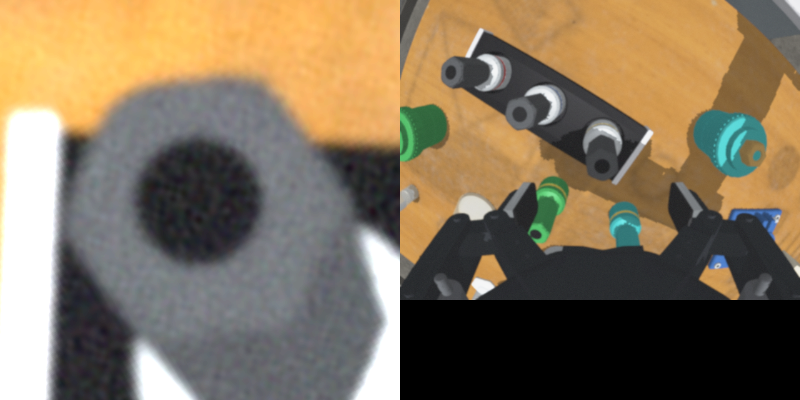

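The hole in the crop is at (198,201), giving yellow at (491.9,-138.8), consistent with the earlier view. Descend and grip.

```bash

python3 -m handwheel '[[0.0015,-0.0015,0.02,0,0,0,1],[0.0015,-0.0015,0.045,0,0,0,1],[0.0015,-0.0015,0.065,0,0,0,1],[0.0015,-0.0015,0.078,0,0,0,1],[0.0015,-0.0015,0.078,0,0,0,0],[0.0015,-0.0015,0.078,0,0,0,-1],[0.0015,-0.0015,0.078,0,0,0,-1],[0.0015,-0.0015,0.078,0,0,0,-1],[0.0015,-0.0015,0.078,0,0,0,-1],[0.0015,-0.0015,0.078,0,0,0,-1]]'
```

```text
clock: 5.0
position: [492.1, -139.1, 69.2]
ee_rot: [-0.259, 0.966, -0.0, 0.001]
contact_force: [0.2, 1.2, 5.2]
gripper_width: 26.2
grasp_force: 59.0
```

```bash

python3 -m handwheel '[[0,0,-0.04,0,0,0,-1],[0,0,-0.09,0,0,0,-1],[0,0,-0.117,0,0,0,-1],[-0.0915,0.1262,-0.117,0,0,0.134,-1],[-0.1915,0.2626,-0.117,0,0,0.134,-1],[-0.1915,0.2626,-0.117,0,0,0.134,-1],[-0.1915,0.2626,-0.117,0,0,0.134,-1],[-0.1915,0.2626,-0.117,0,0,0.134,-1],[-0.1915,0.2626,-0.117,0,0,0.134,-1],[-0.1915,0.2626,-0.117,0,0,0.134,-1]]'
python3 - <<'E'
from h import *
T=toolT();s=read_state();print(T.round(4),s['contact_force'],s['wrist_torque'])
E
```

```text
clock: 6.25
position: [525.2, 184.4, 184.3]
ee_rot: [-0.194, 0.981, -0.0, -0.001]
contact_force: [-0.9, -1.8, -1.6]
gripper_width: 25.7
grasp_force: 59.9
[[-9.246000e-01 -3.810000e-01 -2.100000e-03  5.252125e+02]
 [-3.810000e-01  9.246000e-01 -1.000000e-03  1.843926e+02]
 [ 2.300000e-03 -1.000000e-04 -1.000000e+00  1.842642e+02]
 [ 0.000000e+00  0.000000e+00  0.000000e+00  1.000000e+00]] [-0.85770585 -1.81987037 -1.5810137 ] [-0.06241154  0.02705208  0.02276169]
```

```bash

python3 -m handwheel '[[-0.0012,-0.0008,0,0,0,0,-1],[-0.0012,-0.0008,0.012,0,0,0,-1],[-0.0012,-0.0008,0.012,0,0,0,-1],[-0.0012,-0.0008,0.012,0,0,0,-1]]'
python3 -c "
from h import *
for i in range(3):
  s=read_state();print(s['position'],s['contact_force'],s['wrist_torque'])"
```

```text
clock: 6.75
position: [527.4, 183.2, 173.2]
ee_rot: [-0.193, 0.981, -0.0, -0.0]
contact_force: [0.2, 0.6, -1.7]
gripper_width: 25.7
grasp_force: 59.8
[527.36535265 183.21519163 173.15545826] [ 0.22215503  0.60695822 -1.66683697] [ 0.01064653 -0.0263438  -0.04241503]
[527.36535265 183.21519163 173.15545826] [ 0.22215503  0.60695822 -1.66683697] [ 0.01064653 -0.0263438  -0.04241503]
[527.36535265 183.21519163 173.15545826] [ 0.22215503  0.60695822 -1.66683697] [ 0.01064653 -0.0263438  -0.04241503]
```

```bash

python3 -m handwheel '[[0,0,0.003,0,0,0,-1],[0,0,0.005,0,0,0,-1],[0,0,0.007,0,0,0,-1],[0,0,0.009,0,0,0,-1],[0,0,0.01,0,0,0,-1],[0,0,0.01,0,0,0,-1]]'
python3 -c "
from h import *
s=read_state();print(s['position'],s['contact_force'],s['wrist_torque'])"
```

```text
clock: 7.5
position: [527.2, 183.8, 163.2]
ee_rot: [-0.194, 0.981, 0.0, -0.0]
contact_force: [-0.9, -0.1, -2.7]
gripper_width: 25.9
grasp_force: 59.9
[527.19969534 183.83776115 163.20090969] [-0.90064399 -0.10329124 -2.65269419] [ 0.09051845  0.1892512  -0.04064736]
```

```bash

python3 -m handwheel '[[0,0,0.003,0,0,0,-1],[0,0,0.006,0,0,0,-1],[0,0,0.008,0,0,0,-1],[0,0,0.01,0,0,0,-1],[0,0,0.0105,0,0,0,-1],[0,0,0.0105,0,0,0,-1],[0,0,0.0105,0,0,0,-1]]'
python3 -c "
from h import *
s=read_state();print(s['position'],s['contact_force'],s['wrist_torque'])"
```

```text
clock: 8.38
position: [527.3, 184.0, 153.3]
ee_rot: [-0.194, 0.981, 0.0, 0.0]
contact_force: [-4.4, 2.6, 5.0]
gripper_width: 25.8
grasp_force: 60.3
[527.33342486 183.96498714 153.34317881] [-4.4421433   2.61906429  5.03363521] [ 0.69509505  1.60195314 -0.01567179]
```

```bash

python3 -m handwheel '[[0.0005,0,0,0,0,0.08,-1],[0.0005,0,0,0,0,0.16,-1],[0.0005,0,0,0,0,0.2,-1],[0.0005,0,0,0,0,0.2,-1]]'
python3 -c "
from h import *
s=read_state();print(s['position'],s['contact_force'],s['wrist_torque'])"
python3 -m handwheel '[[0,0,0,0,0,0.08,-1],[0,0,0,0,0,0.16,-1],[0,0,0,0,0,0.2,-1]]'
python3 -c "
from h import *
s=read_state();print(s['position'],s['contact_force'],s['wrist_torque'])"
```

```text
clock: 8.88
position: [527.2, 183.7, 153.3]
ee_rot: [-0.095, 0.995, 0.0, 0.0]
contact_force: [-3.7, 1.0, 5.3]
gripper_width: 25.7
grasp_force: 60.7
[527.21474756 183.69876973 153.33058452] [-3.65585562  1.02062357  5.27784386] [0.47561436 1.24819778 0.00437006]
clock: 9.25
position: [527.0, 183.7, 153.3]
ee_rot: [0.005, 1.0, -0.0, 0.0]
contact_force: [-4.1, 1.8, 6.0]
gripper_width: 26.1
grasp_force: 62.4
[527.01310368 183.66616917 153.31366653] [-4.10599693  1.81047547  5.95588213] [0.42622667 1.4161755  0.18006719]
```

```bash
for k in 1; do
python3 -m handwheel '[[0,0,0,0,0,0.05,-1],[0,0,0,0,0,0.1,-1]]' >/dev/null
python3 -c "
from h import *
s=read_state();print(s['position'],s['contact_force'],s['wrist_torque'],s['joints'][5])"
python3 -m handwheel '[[0,0,0,0,0,0.05,-1],[0,0,0,0,0,0.1,-1]]' >/dev/null
python3 -c "
from h import *
s=read_state();print(s['position'],s['contact_force'],s['wrist_torque'],s['joints'][5])"; done
```

```text
[526.9579847  183.56951261 153.30977047] [-5.24041462  1.16755487  5.90223997] [0.34480181 1.50064004 0.11828866] -2.307011298143363
[526.90451015 183.53140761 153.33799442] [-4.77044319  0.75677251  5.61442384] [0.35647136 1.52021704 0.16957002] -2.407001788607393
```

```bash

python3 -m handwheel '[[0,0,0,0,0,0.05,-1],[0,0,0,0,0,0.1,-1]]' >/dev/null
python3 -c "
from h import *
s=read_state();print(s['contact_force'],s['wrist_torque'],s['joints'][5])"
python3 -m handwheel '[[0,0,0,0,0,0.05,-1],[0,0,0,0,0,0.1,-1]]' >/dev/null
python3 -c "
from h import *
s=read_state();print(s['contact_force'],s['wrist_torque'],s['joints'][5])"
```

```text
[-4.37192986  1.1723334   5.85269608] [0.3228761  1.47075215 0.20266446] -2.507039723437676
[-4.43129395  1.22368146  7.73685903] [0.28187021 1.555248   0.17665118] -2.6070231349021777
```

```bash

python3 -m handwheel '[[0,0,0,0,0,0.05,-1],[0,0,0,0,0,0.08,-1]]' >/dev/null
python3 -c "
from h import *
s=read_state();print(s['contact_force'],s['wrist_torque'],s['joints'][5])"
python3 -m handwheel '[[0,0,0,0,0,0.04,-1],[0,0,0,0,0,0.08,-1]]' >/dev/null
python3 -c "
from h import *
s=read_state();print(s['contact_force'],s['wrist_torque'],s['joints'][5])"
```

```text
[-5.60531741  1.23545882  6.13977483] [0.29851678 1.653377   0.52002684] -2.685769142849488
[-5.17404884  1.13309429  5.67868045] [0.26145099 1.72681302 0.7263186 ] -2.764822167395475
```

```bash

python3 -m handwheel '[[0,0,0,0,0,0.03,-1],[0,0,0,0,0,0.06,-1],[0,0,0,0,0,0.06,-1]]'
python3 -c "
from h import *
s=read_state();print(s['contact_force'],s['wrist_torque'],s['joints'][5])
p,d=get_image('wrist');q,_=get_image('scene')
o=np.zeros((420,800,3),np.uint8);o[:300,:400]=cv2.resize(p,(400,300));o[:400,400:]=cv2.resize(q[210:310,210:310],(400,400),interpolation=2);cv2.imwrite('pics/w4.png',o)"
```

```text
clock: 11.12
position: [526.6, 183.4, 153.3]
ee_rot: [0.308, 0.951, -0.001, -0.0]
contact_force: [-5.4, 1.2, 6.1]
gripper_width: 26.0
grasp_force: 66.1
[-5.43973586  1.20162628  6.07883338] [0.32717808 1.74228536 0.72642454] -2.824121188601722
```

View pics/w4.png

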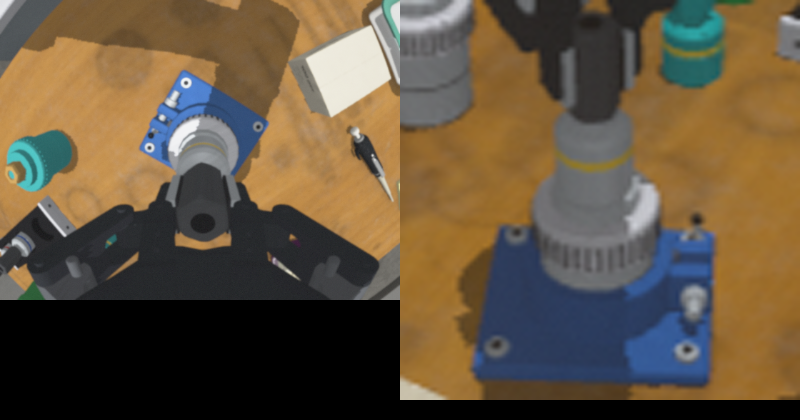

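The yellow socket sits upright on the boss in both views (band at (595,155) in the right crop). Torque ran steady at about 0.17 N m, then rose to 0.73 and held: the nut is at its stop. Red and blue are untouched in the rack. Handing in.

```bash
python3 -c "
from bench import job_done;print(job_done())"
```

```text
the job is handed in; nothing more can be done
None
```

I handed the job in with the nut turned clockwise to its stop by the yellow socket, the first one tried, which fits (torque steady near 0.17 N m, then rising to 0.73). It is still gripped, upright and fully seated on the nut, red and blue were never moved from the rack, and the hand-in returned no verdict.

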